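# Clamp the power brick with the wing nut

### The job

Fix the loose power brick on the chassis plate: swing the steel hold-down bar over it until the bar meets its stop, then tighten the wing nut clockwise, a short arc at a time between the two standoffs, until the bar's rubber foot presses the brick and the nut is tight to about 0.35 N m. Do not overtighten (the case cracks above 0.5 N m), do not force the hand against the standoffs, and leave the brick and everything else where they lie.

Things in the scene. Friction and masses are not known exactly. Their poses are not given: they have to be found in the camera images.
- chassis: aluminium plate 154 x 290 x 8 mm lying on the bench, fixed. Origin at bench height on the axis of the upright stud; x across the plate, y along it towards the brick, z up; the plate reaches from x = -86 to +68 mm and from y = -115 to +175 mm. A mains transformer and a finned heat sink (at most 57 mm above the bench) are bolted to its -y end. It carries the stud, standoffs, bar and nut.
- standoffs: two thin steel posts, diameter 8 mm, on the chassis at x = +26 and -26 mm, y = 0, tops 74 mm above the bench. Origin and axes of the chassis. They stand close beside the nut (22 mm clear from the stud axis): fingers 22 mm wide pass between them only while their closing line is within about 0.9 rad of the chassis y axis. A bump of a few newtons does no harm; 15 N does.
- wing_nut: steel wing nut on the stud. Origin on the stud axis at its underside, about 35 mm above the bench at first; x axis along the two wings, z up. Wings 36 mm from end to end, 10 mm thick, ends flat, standing 8 to 30 mm above the origin. Grip it across the wings' faces (10 mm) or over their ends (36 mm): after each arc the other grip, a quarter turn back, takes it on.
- hold_bar: the hold-down bar on the stud under the nut. Origin on the stud axis near the bench; axes stay those of the chassis. The bar is 22 mm wide: from the stud it lies low (top 32 mm above the bench), 54 to 60 mm out it steps up, and its outer end (top 56 mm, reaching 100 mm out) has a rubber foot below, 88 mm from the stud. While swinging, the foot passes just over the brick.
- bar_swing (a joint): swing of the bar about the stud, rad: 0 = along chassis y, over the middle of the brick, against its stop; positive = swung anticlockwise seen from above, towards chassis -x. Needs about 1.5 N at the knob and stays where it is left.
- bar_knob (a point): middle of the top of the black knob on the bar's outer end, 88 mm from the stud axis; the knob is a 12 mm diameter pin, 22 mm high, standing on the bar (its foot about 56 mm above the bench, its top about 78 mm).
- adapter: black power brick 48 x 105 x 32 mm, loose on a thin rubber pad on the chassis, its length along chassis y, its top 46 mm above the bench. Origin at the middle of its underside, about 116 mm from the stud.
- terminal_strip: white terminal strip 18 x 100 x 17 mm lying loose on the chassis plate beside the brick: leave it. Origin at the middle of its underside.
- side_cutters: side cutters with red handles, 59 x 164 x 15 mm, on the bench: leave them.
- screwdriver_red: red screwdriver, 210 mm long, on the bench: leave it.
- tape_clear: roll of brown tape, 90 mm wide, 25 mm high, on the bench: leave it.
- nut_top (a point): the nut's axis at the top of the wings, 30 mm above its origin. The nut tightens clockwise seen from above and goes down 1.6 mm per rad. It turns at about 0.05 N m until it lands on the bar, 1.8 to 2.4 rad from the start; there the torque jumps to about 0.15 N m, then climbs by about 0.35 N m per further rad as the bar is pressed down. It stays where it is left.
Mind the look-alikes: they are no part of the job. Of the things like the adapter, leave any that is pink; of the rest the larger one is meant.

How it is judged:
By the outcome, as a careful person would: the job done as asked, in the order asked, and still so for the second after the job is handed in, with the robot touching nothing.
It also fails if it takes over 61 s, if anything falls off the work surface, if the arm or the gripper's body presses on something with over 40 N, if the wrist force passes 120 N, or if a joint passes its speed limit or range.

### The arm

A 6-joint arm with a two-finger parallel gripper is mounted at the origin on a cart in front of the work surface, level with it; the furniture and walls round the work are solid. World frame = base frame: x ahead of the robot, y to its left, z up, the work surface at z = 0. Lengths are in m, angles in rad, forces in N, time in s.
With the tool pointing down it reaches from about 0.4 to 0.825 m from the base axis. Payload 7 kg.
Tool frame: the origin (TCP) lies between the finger pads; the fingertips stand 8 mm ahead of it and the grasp point (between the pads) lies 11 mm behind it (arm.finger_overhang is the distance from the TCP to the fingertips, in m); z points along the fingers, y is the line along which they close (so a half turn about z gives the same grasp; the last joint's range is limited). The gripper opens to 88 mm and grips with 3 to 60 N. Pads are 19 mm wide; open, the fingers measure 130 mm over their backs; the gripper's body (78 mm by 193 mm) begins 47 mm behind the grasp point.
Start: joints at [-1.022, 0.359, 0.012, 0, -1.224, -0.288], TCP at [0.174, -0.652, 0.235] pointing down, gripper open.
Joint ranges: [-3.07, 3.07], [-1.43, 2.12], [-1.02, 1.25], [-3.03, 1.67], [-3.05, -0], [-3.03, 3.03]. Speed limits (rad/s): [2.39, 2.39, 3.01, 3.14, 3.14, 3.14].

### API

Orientations are given as [roll, pitch, yaw] about the fixed x, y, z axes, in that order (R = Rz(yaw) Ry(pitch) Rx(roll)).
In Python, from station import arm gives the robot as it stands.
- The arm moves only by the tool move_arm, never from a script. Its argument "rows" is text: rows parted by semicolons, each of 7 numbers parted by spaces: the turn, a rotation vector about the tool's x, y, z in degrees, then the shift along the tool's x, y, z in m, then the finger opening in m, from 0 to 0.0876. A call has 1 to 8 rows; each row shifts and turns the commanded pose from where the row before left it, along the tool's axes as they then stand; what a row does not reach is not made up. A row lasts 1/8 s, in which the tool goes at most 62.5 mm and 10.7 degrees, less where a joint would pass 70% of its speed; a pose out of reach is approached as far as the arm can. A call is refused whole if a number of a shift passes 0.0625 or a number of a turn 10.7, either way. A call with a gripper value outside its range is refused whole. The fingers move at their own pace and stop on an object; "squeeze" is the grip in N (left out, the last holds). Time passes only in rows, so rows that do not move let the fingers close. It gives the time, the measured TCP pose, the force, the opening and the grip force at its end, in the units of the state.
- arm.get_state(): the state, without advancing time (a new reading comes with each control period).
- arm.grab_frame(name): name is "scene" or "top"; returns (picture, depth): 420x560x3 uint8, blue, green, red; 420x560 float32, m along the optical axis (not along the pixel's ray), 0 where there is no reading.
- arm.camera_model(name): a dict with "mtx" (3x3 intrinsics, pixels), "camera_from_world" (4x4, takes a point from world to camera coordinates). Camera axes: x right, y down, z forward; pixel columns grow to the right and rows downward; lengths in m; the calibration is good to about 2 mm. A picture is of the moment at which its call begins. camera_model takes no time and is no camera call.
- arm.job_done(): hands the job in; it is judged then, once.
The state is a dict: "t": time; "q": joint angles; "qd": joint speeds; "joint_efforts": joint torques, N m; "eef_pos": TCP position; "ee_rot": TCP orientation; "force": force on the tool from outside, world axes, zero at the start; "moment": the same for the moment, N m; "width": finger opening in m; "gripper_force": force on a finger pad.
Only numpy, scipy, OpenCV 4.12 (cv2) and the standard library are available. Lean on these libraries where they do the work, as an engineer would, in place of code of your own. Each camera call takes 0.05 s, during which the arm holds its last target. There are 200 camera calls.

## Working session

There is one attempt and no reset: what is moved stays moved. The work goes in short steps, Python scripts to look and compute and a tool call to move; the robot and the scene stay as the last step left them, time stands still between calls to the robot, and variables do not carry over. Pictures are saved under pics/ and viewed, at most 10 in all, crops included, and the job is handed in when it is done.

Besides the shell and the picture viewer there is one more tool, called after ">>>" as name(argument=value, ...) on one line, values as JSON. move_arm: Moves the arm, as the interface text tells. Its arguments: {"type":"object","properties":{"rows":{"type":"string"},"squeeze":{"type":"number"}},"required":["rows"]}

```bash
mkdir -p pics; cat > h.py <<'E'
import numpy as np,cv2
from station import arm
def grab(n):
    im,d=arm.grab_frame(n);m=arm.camera_model(n);return im,d,np.array(m["mtx"]),np.array(m["camera_from_world"])
def ray(K,T,u,v,z):
    R,t=T[:3,:3],T[:3,3];c=-R.T@t;d=R.T@np.linalg.solve(K,[u,v,1.]);return c+d*(z-c[2])/d[2]
def proj(K,T,p):
    q=K@(T[:3,:3]@np.array(p)+T[:3,3]);return q[:2]/q[2]
def cloud(d,K,T):
    v,u=np.indices(d.shape);P=np.stack([(u-K[0,2])/K[0,0]*d,(v-K[1,2])/K[1,1]*d,d],-1)
    return (P-T[:3,3])@T[:3,:3]
E
python3 - <<'E'
from h import *
for n in("scene","top"):
    im,d,K,T=grab(n);cv2.imwrite(f"pics/{n}0.png",im);np.savez(f"{n}0.npz",im=im,d=d,K=K,T=T)
    print(n,K.tolist(),(-T[:3,:3].T@T[:3,3]).round(3),T[:3,:3].round(2).tolist())
s=arm.get_state();print(s)
E
```

```text
scene [[535.6737461202171, 0.0, 280.721792359609], [0.0, 535.6737461202171, 210.0668431083111], [0.0, 0.0, 1.0]] [0.011 0.669 0.92 ] [[-0.82, -0.58, 0.01], [-0.4, 0.56, -0.72], [0.41, -0.6, -0.69]]
top [[478.81942746888495, 0.0, 273.63882362109103], [0.0, 478.81942746888495, 214.8515127859166], [0.0, 0.0, 1.0]] [ 0.424 -0.066  1.315] [[0.02, -1.0, -0.0], [-1.0, -0.02, -0.09], [0.09, 0.0, -1.0]]
{'t': 0.1, 'q': array([-1.02190969e+00,  3.59328465e-01,  1.11522037e-02, -3.07939135e-04,
       -1.22409679e+00, -2.88126238e-01]), 'qd': array([ 1.91752389e-03, -7.77534591e-04,  2.19142118e-03, -7.42943487e-06,
        1.22336923e-03, -1.00895351e-03]), 'joint_efforts': array([-6.81378115e-04, -5.84161091e+01,  2.93752795e+01,  7.01552287e+00,
        1.01431759e-02, -6.55043277e-05]), 'eef_pos': array([ 0.17390785, -0.65177314,  0.23370869]), 'ee_rot': array([ 3.14009454e+00, -1.42093654e-04, -2.88093700e+00]), 'force': array([-0.35485144, -0.33041641,  0.16681169]), 'moment': array([ 0.03705712,  0.01027018, -0.00807104]), 'gripper_force': 0.0, 'width': 0.08774324162923382}
```

View pics/top0.png

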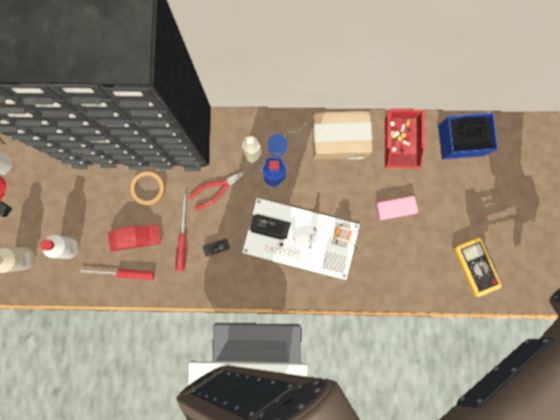

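View pics/scene0.png

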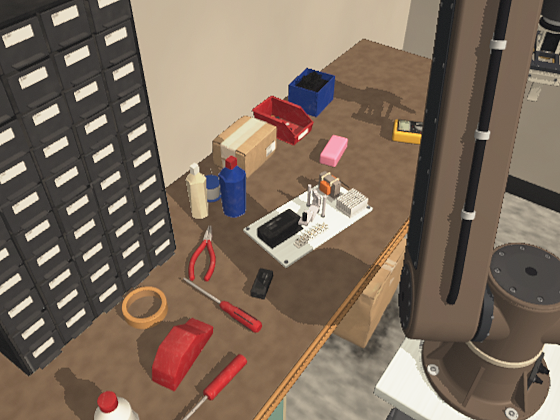

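The plate is at about (301,238) in top. There are three adapter-like things: the black brick on the plate at (270,227), a small black one on the bench at (216,247), and a pink one at (397,208). Pink is excluded, and of the two black ones the larger, on the plate, is the one meant. I'll confirm this in an enlarged crop.

```bash
python3 - <<'E'
from h import *
a=np.load("top0.npz");b=np.load("scene0.npz")
A=cv2.resize(a["im"][190:285,195:370],None,fx=4.57,fy=4.57,interpolation=3)[:, :800]
cv2.imwrite("pics/crop_t.png",A)
B=cv2.resize(b["im"][170:275,235:380],None,fx=5.5,fy=5.5,interpolation=3);cv2.imwrite("pics/crop_s.png",B)
# plate: white pixels -> rect at z=.008
im=a["im"];hsv=cv2.cvtColor(im,cv2.COLOR_BGR2HSV)
m=((hsv[...,1]<50)&(hsv[...,2]>150)).astype(np.uint8);m[:195]=0;m[282:]=0;m[:,:240]=0;m[:,365:]=0
m=cv2.morphologyEx(m,cv2.MORPH_OPEN,np.ones((2,2)))
pts=np.argwhere(m)[:,::-1]
W=np.array([ray(a["K"],a["T"],u,v,.008)[:2] for u,v in pts])
c,s,an=cv2.minAreaRect((W*1000).astype(np.float32));print(c,s,an,cv2.boxPoints((c,s,an)).round(1).tolist())
P=cloud(b["d"],b["K"],b["T"]);Pt=cloud(a["d"],a["K"],a["T"])
for n,X in(("s",P),("t",Pt)):
    q=X[(X[...,0]>.25)&(X[...,0]<.6)&(X[...,1]>-.35)&(X[...,1]<.15)&(X[...,2]>.05)&(X[...,2]<.1)]
    print(n,len(q))
E
```

```text
(481.9867248535156, -138.81857299804688) (295.9912414550781, 161.29403686523438) 76.42372131347656 [[368.8999938964844, -263.70001220703125], [525.5999755859375, -301.6000061035156], [595.0999755859375, -13.899999618530273], [438.29998779296875, 24.0]]
s 435
t 482
```

View pics/crop_t.png

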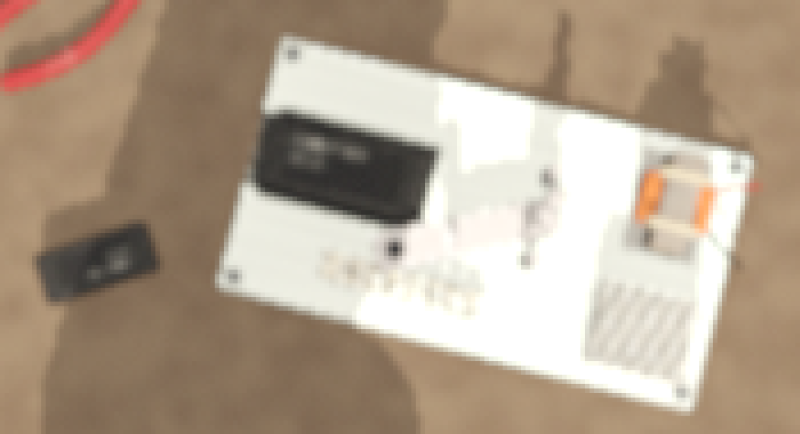

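View pics/crop_s.png

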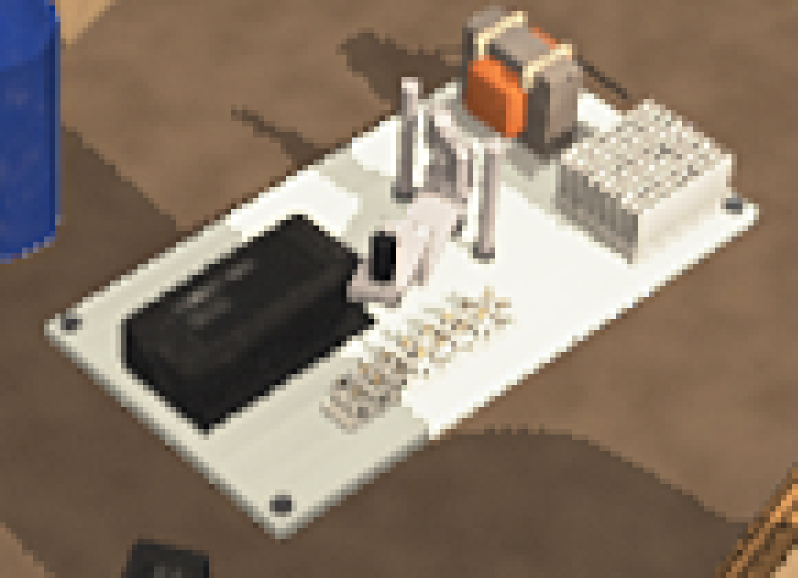

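The crops confirm it: the larger black brick is on the plate (crop (345,165)), and the small one on the bench (crop (98,262)) is a look-alike. The knob is at crop (393,247), swung towards -x (positive), and the standoff tops are at crop (546,178) and (526,262). Next I'll measure the positions.

```bash
python3 - <<'E'
from h import *
a=np.load("top0.npz");b=np.load("scene0.npz")
th=np.radians(-13.6);R=np.array([[np.cos(th),-np.sin(th)],[np.sin(th),np.cos(th)]])
S=np.array([.4837,-.1702])
loc=lambda p:((p[:2]-S)@R*1000).round(1)
at=lambda n,cx,cy,z:ray(*( (a["K"],a["T"],195+cx/4.57-.4,190+cy/4.57-.4,z) if n=="t" else (b["K"],b["T"],235+cx/5.5-.4,170+cy/5.5-.4,z)))
print("so",loc(at("t",546,178,.074)),loc(at("t",526,262,.074)),"scene",loc(at("s",409,82,.074)),loc(at("s",487,146,.074)))
print("knob",loc(at("t",393,247,.078)),loc(at("s",382,236,.078)))
print("plate corners scene",[loc(at("s",*c,.008)) for c in((45,325),(280,530),(757,208))])
print("plate corners top",[loc(at("t",*c,.008)) for c in((283,37),(755,155),(692,410),(218,290))])
for n,f in(("s",b),("t",a)):
    P=cloud(f["d"],f["K"],f["T"]);L=np.dstack([(P[...,:2]-S)@R*1000,P[...,2]*1000])
    c=(abs(L[...,0])<70)&(L[...,1]>-45)&(L[...,1]<105)&(L[...,2]>58)&(L[...,2]<90)
    vu=np.argwhere(c);print(n,len(vu))
    for lo,hi,nm in((55,105,"knob"),(-45,45,"nut/so")):
        q=L[c];q=q[(q[:,1]>lo)&(q[:,1]<hi)]
        for x0,x1 in((-70,-19),(-19,19),(19,70)):
            k=q[(q[:,0]>x0)&(q[:,0]<x1)]
            if len(k)>2:
                print(nm,x0,len(k),k.mean(0).round(1),k.min(0).round(0),k.max(0).round(0))
    # brick top
    c=(abs(L[...,0])<50)&(L[...,1]>50)&(L[...,1]<200)&(L[...,2]>40)&(L[...,2]<50)&(f["im"].max(-1)<90)
    print("brick",cv2.minAreaRect(L[c][:,:2].astype(np.float32)))
E
```

```text
so [22.2  9. ] [-26.8   8.3] scene [31.1  3.1] [-21.2   6.5]
knob [-37.8  83.4] [-35.6  81.7]
plate corners scene [array([ 70.5, 178.6]), array([-82.9, 178.5]), array([ -81.2, -111.4])]
plate corners top [array([ 70.4, 178.9]), array([  72.7, -112.9]), array([ -83.9, -112.5]), array([-86.3, 177.6])]
s 125
knob -70 44 [-38.2  83.2  69.5] [-44.  62.  58.] [-31.  89.  78.]
nut/so -70 18 [-24.1   6.   68.2] [-29.   2.  60.] [-20.   9.  75.]
nut/so -19 43 [ 1.1  6.1 63.1] [-14.  -2.  58.] [18. 16. 67.]
nut/so 19 20 [26.7  5.2 66.9] [19. -5. 60.] [32.  9. 74.]
brick ((0.4880790710449219, 125.21356201171875), (48.60838317871094, 105.38407897949219), 2.1834793090820312)
t 111
knob -70 39 [-35.3  78.   67.1] [-48.  56.  58.] [-22.  91.  82.]
nut/so -70 9 [-23.2   4.9  73.9] [-26.   1.  62.] [-21.   8.  81.]
nut/so -19 45 [ 2.5  4.8 65. ] [-14.  -5.  59.] [19. 14. 71.]
nut/so 19 11 [26.7  4.6 71.4] [20. -3. 58.] [32.  8. 80.]
brick ((0.5853347778320312, 123.68775939941406), (45.2087287902832, 98.44451904296875), 0.6990297436714172)
```

Stud ≈ (0.486, -0.166), chassis yaw ≈ -13.2°, bar swung about +0.45 rad. I'm moving to the -x side of the knob with the fingers closed and the closing line along chassis y.

>>> move_arm(rows="0 0 9.4 0 0 0 0; 0 0 9.4 0 0 0 0; 0 0 9.3 0 0 0 0; 0 0 0 -0.012 0.057 0 0; 0 0 0 -0.012 0.057 0 0; 0 0 0 -0.012 0.057 0 0; 0 0 0 -0.012 0.057 0 0; 0 0 0 -0.012 0.057 0 0", squeeze=10)

```text
t: 1.1
eef_pos: [0.2976, -0.3865, 0.2344]
ee_rot: [3.141, -0.0, 2.912]
force: [1.2, -0.0, 0.7]
width: 0.0128
gripper_force: 0.0
```

>>> move_arm(rows="0 0 0 -0.012 0.057 0 0; 0 0 0 -0.011 0.057 0 0; 0 0 0 -0.011 0.057 0 0; 0 0 0 -0.011 0.057 0 0; 0 0 0 -0.011 0.057 0 0; 0 0 0 -0.011 0.057 0 0; 0 0 0 0 0 0 0")

```text
t: 1.98
eef_pos: [0.4415, -0.0675, 0.2343]
ee_rot: [3.141, -0.0, 2.917]
force: [0.1, -0.4, -0.9]
width: 0.0007
gripper_force: 0.0
```

```bash
cat >> h.py <<'E'
th=np.radians(-13.2);R=np.array([[np.cos(th),-np.sin(th)],[np.sin(th),np.cos(th)]]);S=np.array([.4862,-.1664])
def L(P): return np.concatenate([(P[...,:2]-S)@R,P[...,2:]],-1)*1000
def where():
    s=arm.get_state();r=s["ee_rot"]
    d=(np.degrees(r[2])-166.8+90)%180-90
    print("t",s["t"],"local",L(np.array(s["eef_pos"])).round(1),"delta deg",d.round(2),"tilt",np.round(r[:2],3),"F",np.round(s["force"],1),"Floc",np.round(s["force"][:2]@R,1),"M",np.round(s["moment"],3),"w",round(s["width"],4),"g",s["gripper_force"],"q",np.round(s["q"],2))
E
python3 - <<'E'
from h import *
where()
for n in "scene","top":
    f=np.load(n+"0.npz");P=L(cloud(f["d"],f["K"],f["T"]))
    c=(np.hypot(P[...,0],P[...,1])<21.5)&(P[...,2]>50)&(P[...,2]<70)
    q=P[c];w,v=np.linalg.eigh(np.cov(q[:,:2].T));print(n,len(q),q.mean(0).round(1),np.degrees(np.arctan2(v[1,1],v[0,1])),np.sqrt(w))
    if n=="scene":
        for p,(vv,u) in sorted(zip(q.round(0).tolist(),np.argwhere(c).tolist())): print(p,u,vv,end=" ")
E
```

```text
t 1.975 local [-66.1  86.1 234.3] delta deg 0.32 tilt [ 3.141 -0.   ] F [ 0.1 -0.4 -0.9] Floc [ 0.2 -0.4] M [-0.117  0.02   0.045] w 0.0007 g 0.0 q [ 0.29 -0.03 -0.46 -0.   -1.13 -2.09]
scene 75 [-1.   2.9 59.3] 162.66395693940078 [ 3.06846453 11.32232652]
[-21.0, 3.0, 54.0] 322 202 [-16.0, 5.0, 62.0] 320 199 [-15.0, 3.0, 50.0] 320 202 [-15.0, 4.0, 54.0] 320 201 [-15.0, 4.0, 57.0] 320 200 [-15.0, 5.0, 64.0] 320 198 [-15.0, 7.0, 52.0] 319 202 [-15.0, 10.0, 51.0] 318 203 [-14.0, 6.0, 54.0] 319 201 [-14.0, 6.0, 61.0] 319 199 [-13.0, 5.0, 56.0] 319 200 [-13.0, 8.0, 51.0] 318 202 [-13.0, 9.0, 62.0] 318 199 [-12.0, 4.0, 62.0] 319 198 [-12.0, 11.0, 53.0] 317 202 [-11.0, -0.0, 62.0] 320 197 [-11.0, 6.0, 52.0] 318 201 [-11.0, 6.0, 62.0] 318 198 [-11.0, 7.0, 56.0] 318 200 [-11.0, 9.0, 54.0] 317 201 [-10.0, 6.0, 64.0] 318 197 [-10.0, 9.0, 56.0] 317 200 [-10.0, 9.0, 60.0] 317 199 [-9.0, 2.0, 62.0] 319 197 [-9.0, 2.0, 65.0] 319 196 [-9.0, 8.0, 65.0] 317 197 [-9.0, 11.0, 51.0] 316 202 [-9.0, 12.0, 67.0] 316 197 [-8.0, 7.0, 60.0] 317 198 [-8.0, 11.0, 63.0] 316 198 [-7.0, 3.0, 64.0] 318 196 [-6.0, -
[... 501 characters left out ...]
98 [7.0, 2.0, 51.0] 314 197 [8.0, 2.0, 63.0] 314 193 [8.0, 2.0, 66.0] 314 192 [9.0, -6.0, 61.0] 316 192 [9.0, -2.0, 63.0] 315 192 [9.0, 0.0, 51.0] 314 196 [9.0, 1.0, 55.0] 314 195 [10.0, -7.0, 63.0] 316 191 [10.0, -4.0, 58.0] 315 193 [11.0, -5.0, 63.0] 315 191 [11.0, -4.0, 67.0] 315 190 [11.0, 2.0, 61.0] 313 193 [12.0, 1.0, 57.0] 313 194 [12.0, 1.0, 66.0] 313 191 [13.0, -3.0, 63.0] 314 191 [13.0, -1.0, 51.0] 313 195 [14.0, -1.0, 61.0] 313 192 [15.0, -5.0, 64.0] 314 190 [16.0, -3.0, 65.0] 313 190 [16.0, 0.0, 53.0] 312 194 [16.0, 1.0, 57.0] 312 193 [18.0, -1.0, 58.0] 312 192 [18.0, -1.0, 64.0] 312 190 [19.0, -2.0, 60.0] 312 191 top 57 [ 1.6  0.5 62.7] 159.293364335782 [ 3.34656877 10.13599868]
```

>>> move_arm(rows="0 0 0 0 -0.002 0.055 0; 0 0 0 0 0 0.055 0; 0 0 0 0 0 0.04 0; 0 0 0 0 0 0.014 0; 0 0 0 0 0 0 0")

```text
t: 2.6
eef_pos: [0.4387, -0.0733, 0.0695]
ee_rot: [-3.14, -0.003, 2.911]
force: [0.5, 0.2, 0.2]
width: 0.0007
gripper_force: 0.0
```

>>> move_arm(rows="0 0 0 -0.005 0 0 0; 0 0 0 -0.005 0 0 0; 0 0 0 -0.005 0 0 0; 0 0 0 -0.005 0 0 0; 0 0 0 -0.005 0 0 0; 0 0 0 -0.005 0 0 0; 0 0 0 -0.005 0 0 0; 0 0 0 0 0 0 0")

```text
t: 3.6
eef_pos: [0.4748, -0.0803, 0.0706]
ee_rot: [3.142, 0.001, 2.912]
force: [0.3, -0.7, 0.8]
width: 0.0007
gripper_force: 0.0
```

```bash
python3 -c "
from h import *
where()"
```

```text
t 3.6 local [-30.8  81.2  70.6] delta deg 0.06 tilt [3.142e+00 1.000e-03] F [ 0.3 -0.7  0.8] Floc [ 0.5 -0.6] M [-0.06  -0.032 -0.006] w 0.0007 g 0.0 q [ 0.24  0.22 -0.62  0.   -0.73 -2.04]
```

>>> move_arm(rows="0 0 0 -0.004 0 0 0; 0 0 0 -0.004 0 0 0; 0 0 0 -0.002 0 0 0; 0 0 0 -0.0015 0 0 0")

```text
t: 4.1
eef_pos: [0.4853, -0.0831, 0.0705]
ee_rot: [-3.142, -0.0, 2.912]
force: [-0.9, 1.6, 0.2]
width: 0.0005
gripper_force: 0.8
```

>>> move_arm(rows="0 0 0 -0.001 0 0 0; 0 0 0 -0.001 0 0 0")

```text
t: 4.35
eef_pos: [0.4872, -0.0835, 0.0705]
ee_rot: [3.142, -0.0, 2.912]
force: [-0.9, 2.9, 0.9]
width: 0.0006
gripper_force: 0.8
```

```bash
python3 - <<'E'
from h import *
where()
im,d,K,T=grab("scene");cv2.imwrite("pics/s1.png",cv2.resize(im[150:270,230:390],None,fx=5,fy=5,interpolation=3))
E
```

```text
t 4.35 local [-18.   80.9  70.5] delta deg 0.04 tilt [ 3.142 -0.   ] F [-0.9  2.9  0.9] Floc [-1.5  2.6] M [0.532 0.496 0.006] w 0.0006 g 0.7685350812971592 q [ 0.23  0.24 -0.59 -0.   -0.74 -2.03]
```

View pics/s1.png

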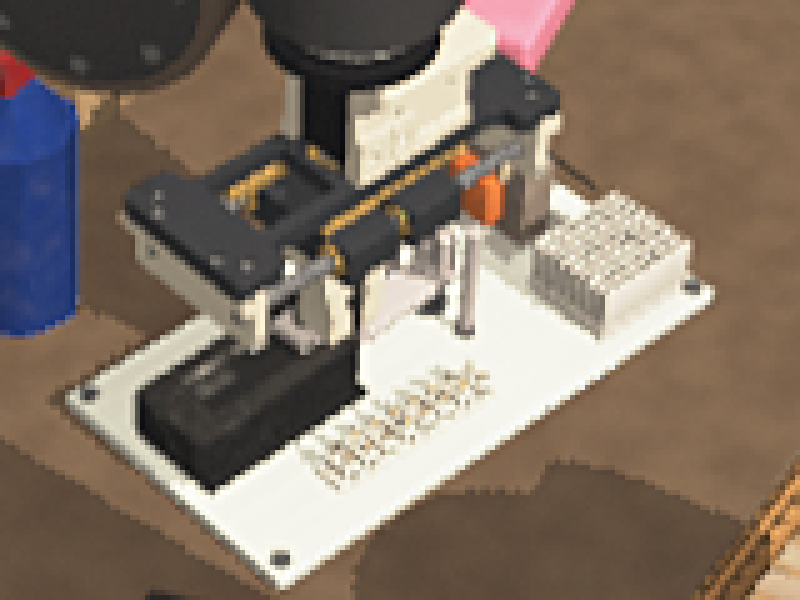

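The bar is now nearly over the middle of the brick, with the fingers beside the knob at about crop (320,320). I'll creep to the stop.

>>> move_arm(rows="0 0 0 -0.001 0 0 0; 0 0 0 0 0 0 0")

```text
t: 4.65
eef_pos: [0.4883, -0.0838, 0.0706]
ee_rot: [-3.142, 0.0, 2.912]
force: [-0.7, 1.0, 0.1]
width: 0.0005
gripper_force: 0.5
```

>>> move_arm(rows="0 0 0 -0.001 0 0 0; 0 0 0 0 0 0 0")

```text
t: 4.9
eef_pos: [0.4893, -0.084, 0.0706]
ee_rot: [3.142, 0.0, 2.912]
force: [-0.5, 0.9, -0.5]
width: 0.0002
gripper_force: 0.5
```

>>> move_arm(rows="0 0 0 -0.001 0 0 0; 0 0 0 0 0 0 0")

```text
t: 5.15
eef_pos: [0.4902, -0.0842, 0.0706]
ee_rot: [3.142, 0.0, 2.912]
force: [-0.5, 1.0, 0.5]
width: 0.0005
gripper_force: 0.5
```

>>> move_arm(rows="0 0 0 -0.001 0 0 0; 0 0 0 0 0 0 0")

```text
t: 5.4
eef_pos: [0.4912, -0.0845, 0.0706]
ee_rot: [-3.142, 0.0, 2.912]
force: [-1.0, 0.8, -0.1]
width: 0.0006
gripper_force: 0.5
```

>>> move_arm(rows="0 0 0 -0.001 0 0 0; 0 0 0 0 0 0 0")

```text
t: 5.65
eef_pos: [0.4921, -0.0847, 0.0706]
ee_rot: [3.142, -0.0, 2.912]
force: [-1.7, 1.5, -0.4]
width: 0.0005
gripper_force: 0.7
```

>>> move_arm(rows="0 0 0 -0.001 0 0 0; 0 0 0 0 0 0 0")

```text
t: 5.9
eef_pos: [0.4923, -0.0848, 0.0705]
ee_rot: [-3.141, -0.001, 2.912]
force: [-3.9, 3.4, 3.0]
width: 0.0005
gripper_force: 2.4
```

The stop is met: the tool held while the command advanced, at about 5 N. I'll retreat and clear the view for a re-measure.

>>> move_arm(rows="0 0 0 0.01 0 0 0; 0 0 0 0.01 0 0 0; 0 0 0 0 0 -0.05 0; 0 0 0 0 0 -0.06 0; 0 0 0 0 -0.06 0 0.03; 0 0 0 0 -0.06 0 0.03; 0 0 0 0 -0.06 0 0.03; 0 0 0 0 -0.06 0 0.03")

```text
t: 6.9
eef_pos: [0.4181, -0.3155, 0.181]
ee_rot: [-3.141, 0.001, 2.913]
force: [2.0, -0.6, -0.4]
width: 0.0289
gripper_force: 0.0
```

>>> move_arm(rows="0 0 0 0 -0.06 0 0.03; 0 0 0 0 0 0 0.03")

```text
t: 7.15
eef_pos: [0.4034, -0.3754, 0.1801]
ee_rot: [-3.141, -0.001, 2.907]
force: [0.4, 0.8, -0.6]
width: 0.03
gripper_force: 0.0
```

```bash
python3 - <<'E'
from h import *
where()
ims=[]
for n in "scene","top":
    im,d,K,T=grab(n);np.savez(n+"1.npz",im=im,d=d,K=K,T=T)
    P=L(cloud(d,K,T))
    for nm,c in dict(knob=(abs(P[...,0])<25)&(P[...,1]>60)&(P[...,1]<110)&(P[...,2]>58)&(P[...,2]<85)&(im.max(-1)<90),
      soL=(P[...,0]<-20)&(P[...,0]>-35)&(abs(P[...,1])<14)&(P[...,2]>57)&(P[...,2]<84),
      soR=(P[...,0]>21.5)&(P[...,0]<36)&(abs(P[...,1])<14)&(P[...,2]>57)&(P[...,2]<84),
      nut=(np.hypot(P[...,0]-1,P[...,1]-1)<21)&(P[...,2]>58)&(P[...,2]<70)).items():
        q=P[c]
        if len(q)<3: print(n,nm,len(q));continue
        w,v=np.linalg.eigh(np.cov(q[:,:2].T));print(n,nm,len(q),q.mean(0).round(1),((q.min(0)+q.max(0))/2).round(1),np.degrees(np.arctan2(v[1,1],v[0,1])).round(1))
    c=proj(K,T,[*S,.05]).astype(int);ims.append(cv2.resize(im[c[1]-35:c[1]+35,c[0]-45:c[0]+45],None,fx=8,fy=8,interpolation=3)[:, :])
cv2.imwrite("pics/z1.png",cv2.resize(np.hstack(ims),(800,311)))
E
```

```text
t 7.15 local [ -32.9 -222.4  180.1] delta deg -0.25 tilt [-3.141e+00 -1.000e-03] F [ 0.4  0.8 -0.6] Floc [0.2 0.9] M [ 0.081 -0.051  0.005] w 0.03 g 0.0 q [-0.39  0.2  -0.34  0.   -1.03 -1.41]
scene knob 34 [-0.  89.5 69.9] [ 0.2 89.1 68.8] 97.2
scene soL 19 [-24.8   1.2  65.6] [-24.4   0.   65.7] 101.1
scene soR 18 [27.   0.6 67.1] [27.5  0.4 66.1] 119.9
scene nut 51 [ 0.6  1.9 62.6] [ 0.9  1.5 62.2] 159.1
top knob 1
top soL 9 [-25.2   0.6  73.1] [-24.9   0.4  69.5] 130.1
top soR 0
top nut 0
```

View pics/z1.png

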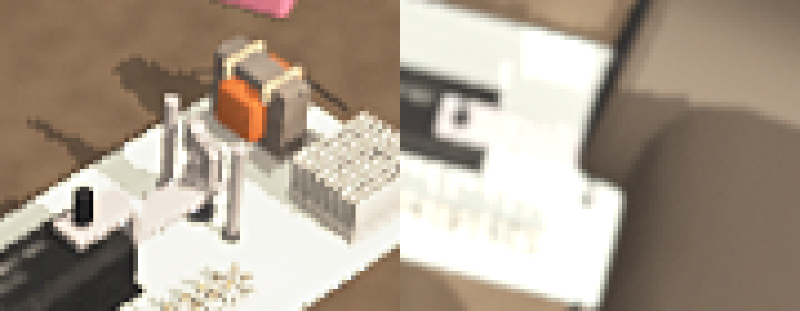

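The bar lies over the brick's middle (knob at left crop (83,205)). The nut is at left crop (205,150) between the standoffs, wings at about -20°. Stud centre ≈ local (1.2, 0). Next is the first face grip at δ = -20°.

>>> move_arm(rows="0 0 0 -0.0085 0.0555 0 0.034; 0 0 0 -0.0085 0.0555 0 0.034; 0 0 0 -0.0085 0.0555 0 0.034; 0 0 0 -0.0085 0.0555 0 0.034; 0 0 9.9 0 0 0 0.034; 0 0 9.9 0 0 0 0.034; 0 0 0 0 0 0.06 0.034; 0 0 0 0 0 0 0.034")

```text
t: 8.25
eef_pos: [0.4857, -0.1624, 0.1177]
ee_rot: [-3.138, -0.006, 2.568]
force: [0.2, -0.8, 0.4]
width: 0.0336
gripper_force: 0.0
```

```bash
cat >> h.py <<'E'
def to(x,y,z,delta):
    s=arm.get_state();r=s["ee_rot"];p=L(np.array(s["eef_pos"]));d=(np.degrees(r[2])-166.8+90)%180-90
    dw=R@(np.array([x,y])-p[:2]);c,n=np.cos(r[2]),np.sin(r[2])
    print("shift mm tool xy",np.round([dw@[c,n],dw@[n,-c]],1),"down",round(p[2]-z,1),"turn",round(d-delta,2))
E
python3 -c "
from h import *
where();to(1.2,0,52,-20)"
```

```text
t 8.25 local [ -1.4   3.8 117.7] delta deg -19.66 tilt [-3.138 -0.006] F [ 0.2 -0.8  0.4] Floc [ 0.4 -0.8] M [-0.09   0.055 -0.011] w 0.0336 g 0.0 q [ 0.06  0.21 -0.49 -0.   -0.88 -2.2 ]
shift mm tool xy [-3.7 -2.7] down 65.7 turn 0.34
```

>>> move_arm(rows="0 0 0 0 0 0 0.034; 0 0 0 0 0 0 0.034")

```text
t: 8.5
eef_pos: [0.4902, -0.1638, 0.1226]
ee_rot: [3.14, 0.003, 2.567]
force: [-0.0, -0.3, 0.6]
width: 0.034
gripper_force: 0.0
```

```bash
python3 -c "
from h import *
where();to(1.2,0,52,-20)"
```

```text
t 8.5 local [  3.3   3.5 122.6] delta deg -19.7 tilt [3.14e+00 3.00e-03] F [-0.  -0.3  0.6] Floc [ 0.  -0.3] M [-0.069 -0.003  0.014] w 0.034 g 0.0 q [ 0.06  0.2  -0.49  0.   -0.88 -2.2 ]
shift mm tool xy [ 0.8 -4. ] down 70.6 turn 0.3
```

>>> move_arm(rows="0 0 0 -0.0005 -0.004 0.01 0.034; 0 0 0 0 0 0.015 0.034; 0 0 0 0 0 0 0.034; 0 0 0 0 0 0 0.034")

```text
t: 9.0
eef_pos: [0.4871, -0.1678, 0.0953]
ee_rot: [-3.141, -0.0, 2.566]
force: [0.3, -0.1, 0.3]
width: 0.0339
gripper_force: 0.0
```

```bash
python3 -c "
from h import *
where();to(1.2,0,52,-20)"
```

```text
t 9.0 local [ 1.2 -1.2 95.3] delta deg -19.76 tilt [-3.141 -0.   ] F [ 0.3 -0.1  0.3] Floc [ 0.3 -0. ] M [-0.066  0.017 -0.026] w 0.0339 g 0.0 q [ 0.05  0.24 -0.52  0.   -0.81 -2.2 ]
shift mm tool xy [0.4 1.1] down 43.3 turn 0.24
```

>>> move_arm(rows="0 0 0 0.0004 0.001 0.015 0.034; 0 0 0 0 0 0.015 0.034; 0 0 0 0 0 0.01 0.034; 0 0 0 0 0 0.003 0.034; 0 0 0 0 0 0 0.034")

```text
t: 9.62
eef_pos: [0.4873, -0.1667, 0.0523]
ee_rot: [-3.141, -0.0, 2.566]
force: [0.5, 0.2, -0.4]
width: 0.034
gripper_force: 0.0
```

>>> move_arm(rows="0 0 0 0 0 0 0.014; 0 0 0 0 0 0 0.004; 0 0 0 0 0 0 0.004; 0 0 0 0 0 0 0.004", squeeze=10)

```text
t: 10.12
eef_pos: [0.4875, -0.1667, 0.0528]
ee_rot: [3.142, 0.0, 2.567]
force: [-1.0, -1.3, 2.4]
width: 0.0148
gripper_force: 10.0
```

```bash
python3 -c "
from h import *
where()"
```

```text
t 10.125 local [ 1.3 -0.  52.8] delta deg -19.75 tilt [3.142 0.   ] F [-1.  -1.3  2.4] Floc [-0.6 -1.5] M [-0.643  0.156 -0.007] w 0.0148 g 10.03712131336215 q [ 0.05  0.3  -0.56  0.   -0.71 -2.2 ]
```

>>> move_arm(rows="0 0 0 0 0 0 0.004; 0 0 0 0 0 0 0.004", squeeze=15)

```text
t: 10.38
eef_pos: [0.4875, -0.1667, 0.0528]
ee_rot: [-3.142, 0.0, 2.566]
force: [-1.2, -2.5, 2.5]
width: 0.0149
gripper_force: 15.1
```

```bash
python3 - <<'E'
from h import *
where()
im,d,K,T=grab("scene");c=proj(K,T,[*S,.06]).astype(int)
cv2.imwrite("pics/g1.png",cv2.resize(im[c[1]-30:c[1]+30,c[0]-40:c[0]+40],None,fx=10,fy=10,interpolation=3))
E
```

```text
t 10.375 local [ 1.3 -0.  52.8] delta deg -19.75 tilt [-3.142  0.   ] F [-1.2 -2.5  2.5] Floc [-0.6 -2.7] M [-0.86   0.246  0.021] w 0.0149 g 15.093689545781217 q [ 0.05  0.3  -0.56  0.   -0.71 -2.2 ]
```

View pics/g1.png

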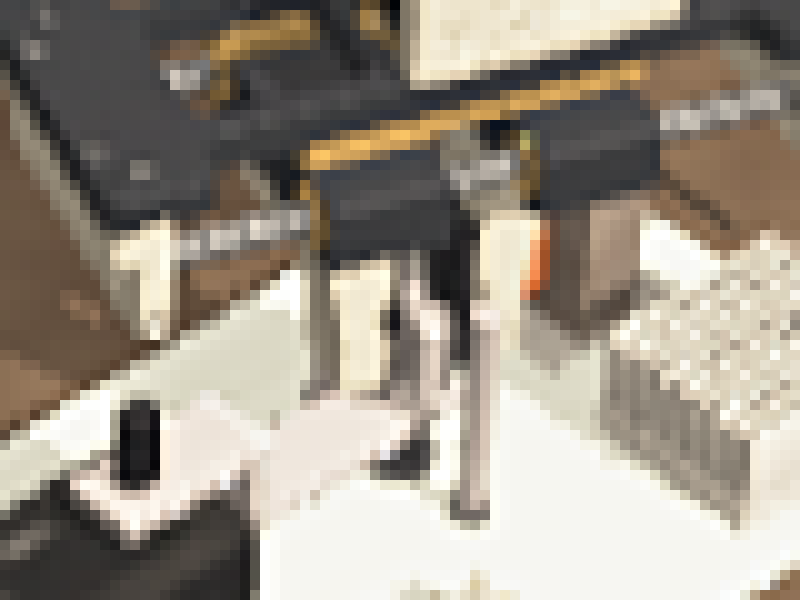

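The width of 14.9 mm suggests the tips sit on the hub below the wings. I'll reopen, lift 5 mm and regrip.

>>> move_arm(rows="0 0 0 0 0 0 0.024; 0 0 0 0 0 -0.005 0.024; 0 0 0 0 0 0 0.004; 0 0 0 0 0 0 0.004; 0 0 0 0 0 0 0.004; 0 0 0 0 0 0 0.004", squeeze=12)

```text
t: 11.18
eef_pos: [0.4874, -0.1667, 0.0576]
ee_rot: [-3.142, 0.0, 2.566]
force: [-0.8, -1.3, 2.4]
width: 0.0131
gripper_force: 12.0
```

```bash
python3 -c "
from h import *
where()"
```

```text
t 11.175 local [ 1.2  0.  57.6] delta deg -19.76 tilt [-3.142  0.   ] F [-0.8 -1.3  2.4] Floc [-0.5 -1.5] M [-0.635  0.139  0.006] w 0.0131 g 12.03027450988884 q [ 0.05  0.29 -0.56  0.   -0.72 -2.2 ]
```

>>> move_arm(rows="0 0 0 0 0 0 0.024; 0 0 0 0 0 -0.005 0.024; 0 0 0 0 0 0 0.004; 0 0 0 0 0 0 0.004; 0 0 0 0 0 0 0.004; 0 0 0 0 0 0 0.004")

```text
t: 11.92
eef_pos: [0.4873, -0.1667, 0.0626]
ee_rot: [-3.141, -0.0, 2.566]
force: [-1.2, -0.4, 1.4]
width: 0.0094
gripper_force: 12.0
```

```bash
python3 -c "
from h import *
where()"
```

```text
t 11.925 local [ 1.2 -0.  62.6] delta deg -19.76 tilt [-3.141 -0.   ] F [-1.2 -0.4  1.4] Floc [-1.1 -0.7] M [-0.371  0.195  0.007] w 0.0094 g 12.000070810317993 q [ 0.05  0.28 -0.55  0.   -0.73 -2.2 ]
```

The width is 9.4 mm, so this is a proper face grip. First arc: δ from -20° to -46°.

>>> move_arm(rows="0 0 6.5 0 0 0.0002 0.004; 0 0 6.5 0 0 0.0002 0.004; 0 0 6.5 0 0 0.0002 0.004; 0 0 6.5 0 0 0.0001 0.004; 0 0 0 0 0 0 0.004", squeeze=20)

```text
t: 12.55
eef_pos: [0.488, -0.1662, 0.0619]
ee_rot: [3.14, 0.0, 2.113]
force: [1.4, 3.6, 0.6]
width: 0.0097
gripper_force: 20.0
```

```bash
python3 -c "
from h import *
where();to(1.2,0,62,-46)"
```

```text
t 12.55 local [ 1.7  0.6 61.9] delta deg -45.71 tilt [3.14 0.  ] F [1.4 3.6 0.6] Floc [0.6 3.8] M [ 1.203 -0.625  0.   ] w 0.0097 g 20.000870637595654 q [ 0.05  0.28 -0.55 -0.   -0.73 -2.65]
shift mm tool xy [-0.1 -0.8] down -0.1 turn 0.29
```

>>> move_arm(rows="0 0 0 0 0 0 0.03; 0 0 0 0 0 -0.014 0.05; 0 0 0 0 0 -0.016 0.05; 0 0 -10 0 0 0 0.05; 0 0 -10 0 0 0 0.05; 0 0 -10 0 0 0 0.05; 0 0 -10 0 0 0 0.05; 0 0 -10 0 0 0 0.05")

```text
t: 13.55
eef_pos: [0.4873, -0.1668, 0.0928]
ee_rot: [-3.141, 0.0, 2.992]
force: [-0.4, -0.1, -0.9]
width: 0.0498
gripper_force: 0.0
```

>>> move_arm(rows="0 0 -10 0 0 0 0.05; 0 0 -10 0 0 0 0.05; 0 0 -10 0 0 0 0.05; 0 0 -9.7 0 0 0 0.05; 0 0 0 0 0 0 0.05; 0 0 0 0 0 0 0.05")

```text
t: 14.3
eef_pos: [0.4874, -0.1667, 0.0923]
ee_rot: [-3.141, 0.0, -2.608]
force: [-0.3, -1.1, 0.8]
width: 0.0503
gripper_force: 0.0
```

```bash
python3 -c "
from h import *
where();to(1.2,0.5,52,44.3)"
```

```text
t 14.3 local [ 1.2 -0.  92.3] delta deg 43.75 tilt [-3.141  0.   ] F [-0.3 -1.1  0.8] Floc [-0.  -1.1] M [ 0.003 -0.024  0.042] w 0.0503 g 0.0 q [ 0.05  0.24 -0.52  0.   -0.81 -1.09]
shift mm tool xy [-0.4  0.4] down 40.3 turn -0.55
```

>>> move_arm(rows="0 0 0 0 0.0004 0.014 0.05; 0 0 0 0 0 0.014 0.05; 0 0 0 0 0 0.009 0.05; 0 0 0 0 0 0.003 0.05; 0 0 0 0 0 0 0.032; 0 0 0 0 0 0 0.03; 0 0 0 0 0 0 0.03", squeeze=15)

```text
t: 15.18
eef_pos: [0.4887, -0.1675, 0.0526]
ee_rot: [-3.139, 0.002, -2.604]
force: [4.5, -10.6, -5.4]
width: 0.036
gripper_force: 14.9
```

```bash
python3 -c "
from h import *
where()"
```

```text
t 15.175 local [ 2.7 -0.4 52.6] delta deg 43.98 tilt [-3.139e+00  2.000e-03] F [  4.5 -10.6  -5.4] Floc [ 6.8 -9.3] M [-3.876 -1.526  0.012] w 0.036 g 14.866442531347275 q [ 0.05  0.3  -0.56  0.   -0.71 -1.09]
```

>>> move_arm(rows="0 0 0 0 -0.0015 0 0.03; 0 0 0 0 0 0 0.03")

```text
t: 15.42
eef_pos: [0.4888, -0.1678, 0.0525]
ee_rot: [-3.14, 0.001, -2.605]
force: [1.5, -4.4, -0.4]
width: 0.0363
gripper_force: 14.9
```

```bash
python3 -c "
from h import *
where()"
```

```text
t 15.425 local [ 2.9 -0.8 52.5] delta deg 43.95 tilt [-3.14e+00  1.00e-03] F [ 1.5 -4.4 -0.4] Floc [ 2.4 -3.9] M [-1.29  -0.701  0.058] w 0.0363 g 14.90070104598999 q [ 0.05  0.3  -0.56  0.   -0.71 -1.08]
```

>>> move_arm(rows="0 0 0 0 -0.001 0 0.03; 0 0 7.5 0 0 0.0002 0.03; 0 0 7.5 0 0 0.0002 0.03; 0 0 7.5 0 0 0.0002 0.03; 0 0 7.5 0 0 0.0002 0.03; 0 0 7.5 0 0 0.0002 0.03; 0 0 7.5 0 0 0.0002 0.03", squeeze=30)

```text
t: 16.3
eef_pos: [0.4891, -0.1677, 0.0511]
ee_rot: [3.141, 0.001, 2.889]
force: [0.4, 2.8, 2.5]
width: 0.0356
gripper_force: 29.9
```

```bash
python3 -c "
from h import *
where()"
```

```text
t 16.3 local [ 3.2 -0.6 51.1] delta deg -1.29 tilt [3.141e+00 1.000e-03] F [0.4 2.8 2.5] Floc [-0.2  2.9] M [ 1.369 -0.463  0.04 ] w 0.0356 g 29.860026240348816 q [ 0.05  0.3  -0.56 -0.   -0.71 -1.87]
```

>>> move_arm(rows="0 0 7.5 0 0 0.0002 0.03; 0 0 7.5 0 0 0.0002 0.03; 0 0 7.5 0 0 0.0002 0.03; 0 0 7.5 0 0 0.0002 0.03")

```text
t: 16.8
eef_pos: [0.4894, -0.1677, 0.0503]
ee_rot: [3.14, 0.001, 2.365]
force: [0.9, 2.9, 2.2]
width: 0.0358
gripper_force: 29.9
```

>>> move_arm(rows="0 0 7.5 0 0 0.0002 0.03; 0 0 7.2 0 0 0.0002 0.03")

```text
t: 17.05
eef_pos: [0.4895, -0.1677, 0.0499]
ee_rot: [3.139, 0.001, 2.109]
force: [2.1, 3.5, 1.1]
width: 0.0356
gripper_force: 29.9
```

```bash
python3 -c "
from h import *
where()"
```

```text
t 17.05 local [ 3.5 -0.6 49.9] delta deg -45.98 tilt [3.139e+00 1.000e-03] F [2.1 3.5 1.1] Floc [1.3 3.9] M [ 1.047 -0.922  0.052] w 0.0356 g 29.854822754859924 q [ 0.05  0.3  -0.56 -0.   -0.7  -2.65]
```

Mz is 0.05 N·m, so the nut still runs free after about 2.03 rad. Next is the face grip, a quarter turn back.

>>> move_arm(rows="0 0 0 0 0 0 0.05; 0 0 0 0 0 -0.02 0.05; 0 0 0 0 0 -0.022 0.05; 0 0 -10 0 0 0 0.034; 0 0 -10 0 0 0 0.034; 0 0 -10 0 0 0 0.034; 0 0 -10 0 0 0 0.034; 0 0 -10 0 0 0 0.034")

```text
t: 18.05
eef_pos: [0.4877, -0.1684, 0.0912]
ee_rot: [-3.142, -0.001, 2.994]
force: [0.3, -0.4, 0.3]
width: 0.0338
gripper_force: 0.0
```

>>> move_arm(rows="0 0 -10 0 0 0 0.034; 0 0 -10 0 0 0 0.034; 0 0 -10 0 0 0 0.034; 0 0 -10 0 0 0 0.034; 0 0 0 0 0 0 0.034; 0 0 0 0 0 0 0.034")

```text
t: 18.8
eef_pos: [0.4881, -0.1684, 0.0913]
ee_rot: [3.141, -0.001, -2.602]
force: [-0.1, 0.4, 1.0]
width: 0.0339
gripper_force: 0.0
```

```bash
python3 -c "
from h import *
where();to(3.1,-.4,59.5,44)"
```

```text
t 18.8 local [ 2.3 -1.5 91.3] delta deg 44.09 tilt [ 3.141e+00 -1.000e-03] F [-0.1  0.4  1. ] Floc [-0.2  0.4] M [ 0.064  0.004 -0.001] w 0.0339 g 0.0 q [ 0.05  0.24 -0.52 -0.   -0.81 -1.08]
shift mm tool xy [-1.4  0.2] down 31.8 turn 0.09
```

>>> move_arm(rows="0 0 0 -0.0012 0.0003 0.012 0.034; 0 0 0 0 0 0.012 0.034; 0 0 0 0 0 0.008 0.034; 0 0 0 0 0 0 0.034; 0 0 0 0 0 0 0.004; 0 0 0 0 0 0 0.004; 0 0 0 0 0 0 0.004", squeeze=25)

```text
t: 19.68
eef_pos: [0.4896, -0.1676, 0.0598]
ee_rot: [-3.141, 0.001, -2.6]
force: [1.7, -5.4, -0.7]
width: 0.0096
gripper_force: 18.5
```

```bash
python3 -c "
from h import *
where()"
```

```text
t 19.675 local [ 3.6 -0.4 59.8] delta deg 44.25 tilt [-3.141e+00  1.000e-03] F [ 1.7 -5.4 -0.7] Floc [ 2.9 -4.9] M [-1.949 -0.774  0.021] w 0.0096 g 18.532069623470306 q [ 0.05  0.29 -0.55  0.   -0.73 -1.08]
```

>>> move_arm(rows="0 0 0 0 -0.0008 0 0.004; 0 0 4 0 0 0.0001 0.004; 0 0 4 0 0 0.0001 0.004", squeeze=45)

```text
t: 20.05
eef_pos: [0.4898, -0.1681, 0.0595]
ee_rot: [3.142, 0.0, -2.742]
force: [-0.0, 0.8, 2.1]
width: 0.0087
gripper_force: 45.0
```

```bash
python3 -c "
from h import *
where()"
```

```text
t 20.05 local [ 3.9 -0.8 59.5] delta deg 36.11 tilt [3.142 0.   ] F [-0.   0.8  2.1] Floc [-0.2  0.8] M [0.581 0.19  0.031] w 0.0087 g 44.99929904937744 q [ 0.05  0.29 -0.55 -0.   -0.73 -1.22]
```

>>> move_arm(rows="0 0 4 0 0 0.0001 0.004; 0 0 4 0 0 0.0001 0.004")

```text
t: 20.3
eef_pos: [0.4899, -0.1681, 0.0593]
ee_rot: [3.142, 0.0, -2.881]
force: [-0.8, 0.9, 1.8]
width: 0.0088
gripper_force: 45.0
```

```bash
python3 -c "
from h import *
where()"
```

```text
t 20.3 local [ 4.  -0.8 59.3] delta deg 28.12 tilt [3.142 0.   ] F [-0.8  0.9  1.8] Floc [-1.   0.7] M [ 0.339  0.163 -0.022] w 0.0088 g 44.999196231365204 q [ 0.05  0.29 -0.55 -0.   -0.73 -1.36]
```

>>> move_arm(rows="0 0 4 0 0 0.0001 0.004; 0 0 4 0 0 0.0001 0.004")

```text
t: 20.55
eef_pos: [0.4899, -0.1681, 0.0591]
ee_rot: [3.142, 0.0, -3.021]
force: [-0.0, 1.4, 1.9]
width: 0.0091
gripper_force: 45.0
```

```bash
python3 -c "
from h import *
where()"
```

```text
t 20.55 local [ 4.  -0.8 59.1] delta deg 20.13 tilt [3.142 0.   ] F [-0.   1.4  1.9] Floc [-0.4  1.3] M [0.344 0.097 0.202] w 0.0091 g 44.99914839863777 q [ 0.05  0.29 -0.55 -0.   -0.73 -1.5 ]
```

Landed: Mz jumped to about 0.2 N·m. I'll tighten in small steps while watching Mz.

>>> move_arm(rows="0 0 4 0 0 0.0001 0.004; 0 0 4 0 0 0.0001 0.004; 0 0 0 0 0 0 0.004")

```text
t: 20.92
eef_pos: [0.4899, -0.1682, 0.0589]
ee_rot: [3.142, 0.0, 3.126]
force: [-0.6, 0.2, 1.1]
width: 0.009
gripper_force: 45.0
```

```bash
python3 -c "
from h import *
where()"
```

```text
t 20.925 local [ 4.  -0.9 58.9] delta deg 12.28 tilt [3.142 0.   ] F [-0.6  0.2  1.1] Floc [-0.6  0.1] M [0.254 0.089 0.13 ] w 0.009 g 45.0011345744133 q [ 0.05  0.29 -0.55 -0.   -0.73 -1.64]
```

>>> move_arm(rows="0 0 4 0 0 0.0001 0.004; 0 0 4 0 0 0.0001 0.004")

```text
t: 21.18
eef_pos: [0.4899, -0.1682, 0.0587]
ee_rot: [-3.142, 0.0, 2.985]
force: [0.4, 0.4, 2.3]
width: 0.009
gripper_force: 45.0
```

```bash
python3 -c "
from h import *
where()"
```

```text
t 21.175 local [ 4.  -0.9 58.7] delta deg 4.24 tilt [-3.142  0.   ] F [0.4 0.4 2.3] Floc [0.3 0.5] M [0.155 0.074 0.267] w 0.009 g 44.99923154711723 q [ 0.05  0.29 -0.55  0.   -0.73 -1.78]
```

>>> move_arm(rows="0 0 0 0 0 0 0.004")

```text
t: 21.3
eef_pos: [0.4899, -0.1682, 0.0586]
ee_rot: [3.142, 0.0, 2.987]
force: [-0.6, 1.0, 2.2]
width: 0.009
gripper_force: 45.0
```

```bash
python3 -c "
from h import *
where()"
```

```text
t 21.3 local [ 4.  -0.9 58.6] delta deg 4.36 tilt [3.142 0.   ] F [-0.6  1.   2.2] Floc [-0.9  0.9] M [0.129 0.113 0.184] w 0.009 g 45.00104159116745 q [ 0.05  0.29 -0.55  0.   -0.73 -1.77]
```

>>> move_arm(rows="0 0 3 0 0 0.0001 0.004")

```text
t: 21.42
eef_pos: [0.4899, -0.1682, 0.0586]
ee_rot: [3.142, 0.0, 2.935]
force: [-0.6, 0.2, 2.5]
width: 0.0089
gripper_force: 45.0
```

```bash
python3 -c "
from h import *
where()"
```

```text
t 21.425 local [ 4.  -0.9 58.6] delta deg 1.37 tilt [3.142 0.   ] F [-0.6  0.2  2.5] Floc [-0.6  0. ] M [0.177 0.11  0.29 ] w 0.0089 g 44.999558329582214 q [ 0.05  0.29 -0.55  0.   -0.73 -1.83]
```

>>> move_arm(rows="0 0 3 0 0 0.0001 0.004")

```text
t: 21.55
eef_pos: [0.4899, -0.1682, 0.0585]
ee_rot: [-3.142, 0.0, 2.882]
force: [0.0, 0.2, 3.0]
width: 0.0086
gripper_force: 45.0
```

```bash
python3 -c "
from h import *
where()"
```

```text
t 21.55 local [ 4.  -0.9 58.5] delta deg -1.67 tilt [-3.142  0.   ] F [0.  0.2 3. ] Floc [-0.   0.2] M [0.162 0.139 0.242] w 0.0086 g 45.000025033950806 q [ 0.05  0.29 -0.55  0.   -0.73 -1.88]
```

>>> move_arm(rows="0 0 3 0 0 0.0001 0.004")

```text
t: 21.68
eef_pos: [0.4899, -0.1683, 0.0584]
ee_rot: [-3.142, 0.0, 2.83]
force: [-0.7, 0.4, 2.4]
width: 0.0088
gripper_force: 45.0
```

```bash
python3 -c "
from h import *
where()"
```

```text
t 21.675 local [ 4.  -1.  58.4] delta deg -4.66 tilt [-3.142  0.   ] F [-0.7  0.4  2.4] Floc [-0.8  0.2] M [0.095 0.097 0.264] w 0.0088 g 44.99998703598976 q [ 0.05  0.29 -0.55  0.   -0.73 -1.93]
```

>>> move_arm(rows="0 0 2 0 0 0.0001 0.004")

```text
t: 21.8
eef_pos: [0.4899, -0.1683, 0.0583]
ee_rot: [-3.142, 0.0, 2.794]
force: [-1.3, 0.2, 3.7]
width: 0.0094
gripper_force: 45.0
```

```bash
python3 -c "
from h import *
where()"
```

```text
t 21.8 local [ 4.  -1.  58.3] delta deg -6.69 tilt [-3.142  0.   ] F [-1.3  0.2  3.7] Floc [-1.3 -0.1] M [0.099 0.211 0.311] w 0.0094 g 45.00073000788689 q [ 0.05  0.29 -0.55  0.   -0.73 -1.97]
```

>>> move_arm(rows="0 0 2 0 0 0 0.004")

```text
t: 21.92
eef_pos: [0.4899, -0.1683, 0.0583]
ee_rot: [-3.142, 0.0, 2.758]
force: [-1.0, -0.2, 3.5]
width: 0.0093
gripper_force: 45.0
```

```bash
python3 -c "
from h import *
where()"
```

```text
t 21.925 local [ 4.  -1.  58.3] delta deg -8.76 tilt [-3.142  0.   ] F [-1.  -0.2  3.5] Floc [-0.9 -0.4] M [-0.082  0.14   0.294] w 0.0093 g 45.00055253505707 q [ 0.05  0.29 -0.55  0.   -0.73 -2.  ]
```

>>> move_arm(rows="0 0 2 0 0 0.0001 0.004")

```text
t: 22.05
eef_pos: [0.4899, -0.1683, 0.0582]
ee_rot: [3.142, 0.0, 2.722]
force: [-0.2, -0.8, 5.6]
width: 0.0091
gripper_force: 45.0
```

```bash
python3 -c "
from h import *
where()"
```

```text
t 22.05 local [ 4.  -1.  58.2] delta deg -10.82 tilt [3.142 0.   ] F [-0.2 -0.8  5.6] Floc [-0.1 -0.8] M [-0.055  0.231  0.337] w 0.0091 g 45.00092625617981 q [ 0.05  0.29 -0.55  0.   -0.73 -2.04]
```

>>> move_arm(rows="0 0 1.5 0 0 0 0.004")

```text
t: 22.18
eef_pos: [0.4899, -0.1683, 0.0581]
ee_rot: [3.142, 0.0, 2.696]
force: [-1.5, -0.1, 5.0]
width: 0.0089
gripper_force: 45.0
```

```bash
python3 -c "
from h import *
where()"
```

```text
t 22.175 local [ 4.1 -1.  58.1] delta deg -12.33 tilt [3.142 0.   ] F [-1.5 -0.1  5. ] Floc [-1.5 -0.5] M [-0.138  0.217  0.343] w 0.0089 g 45.00121772289276 q [ 0.05  0.29 -0.55  0.   -0.73 -2.07]
```

Mz is about 0.34 N·m, which is tight. I'll release, lift clear and check.

>>> move_arm(rows="0 0 0 0 0 0 0.03; 0 0 0 0 0 0 0.03; 0 0 0 0 0 -0.02 0.03; 0 0 0 0 0 -0.04 0.03; 0 0 0 0 0 -0.06 0.03; 0 0 0 0 -0.06 0 0.03; 0 0 0 0 -0.06 0 0.03; 0 0 0 0 -0.06 0 0.03")

```text
t: 23.18
eef_pos: [0.4114, -0.3318, 0.1779]
ee_rot: [3.141, 0.0, 2.698]
force: [1.1, -0.3, 0.5]
width: 0.0305
gripper_force: 0.0
```

>>> move_arm(rows="0 0 0 0 -0.06 0 0.03; 0 0 0 0 -0.06 0 0.03; 0 0 0 0 0 0 0.03; 0 0 0 0 0 0 0.03")

```text
t: 23.68
eef_pos: [0.3602, -0.4389, 0.1773]
ee_rot: [3.141, -0.001, 2.696]
force: [-0.5, 0.2, 0.3]
width: 0.0304
gripper_force: 0.0
```

```bash
python3 - <<'E'
from h import *
where()
im,d,K,T=grab("scene");P=L(cloud(d,K,T))
for nm,c in dict(knob=(abs(P[...,0])<25)&(P[...,1]>60)&(P[...,1]<110)&(P[...,2]>58)&(P[...,2]<85)&(im.max(-1)<90),nut=(np.hypot(P[...,0]-2,P[...,1]-1)<20)&(P[...,2]>54)&(P[...,2]<68)).items():
    q=P[c];w,v=np.linalg.eigh(np.cov(q[:,:2].T));print(nm,len(q),q.mean(0).round(1),np.degrees(np.arctan2(v[1,1],v[0,1])).round(1))
c=proj(K,T,[*S,.05]).astype(int)
cv2.imwrite("pics/end.png",cv2.resize(im[c[1]-40:c[1]+80,c[0]-100:c[0]+60],None,fx=5,fy=5,interpolation=3))
E
```

```text
t 23.675 local [ -60.4 -294.1  177.3] delta deg -12.34 tilt [ 3.141e+00 -1.000e-03] F [-0.5  0.2  0.3] Floc [-0.5  0.1] M [ 0.034  0.002 -0.007] w 0.0304 g 0.0 q [-0.54  0.23 -0.31 -0.   -1.03 -1.48]
knob 32 [-0.1 89.7 68.6] 77.0
nut 51 [ 1.   1.3 59.2] 169.3
```

View pics/end.png

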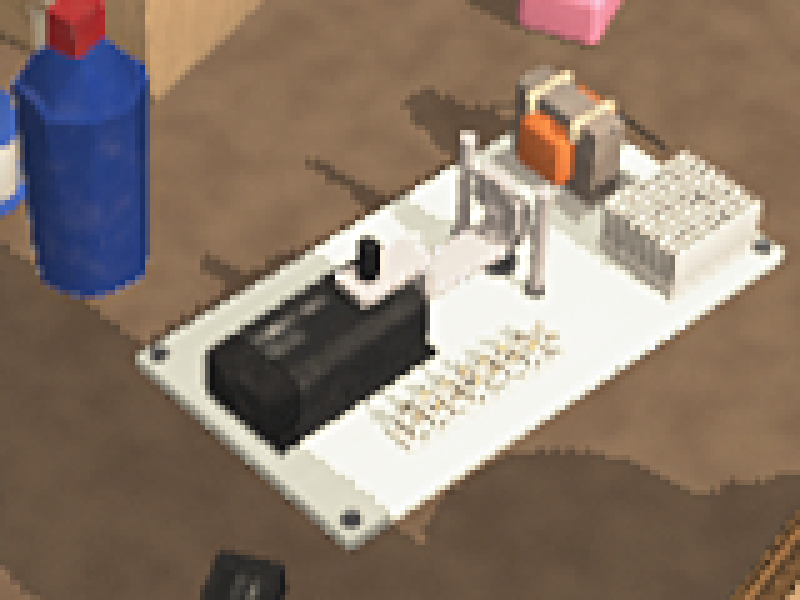

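The bar is over the brick's middle (knob at (368,258)), the nut is at about -12° between the posts (505,220), and the brick and strip look undisturbed. Handing in.

```bash
python3 -c "
from station import arm
print(arm.job_done())"
```

```text
the job is handed in; nothing more can be done
None
```

The hold-down bar is against its stop over the brick and the wing nut is tightened to about 0.34 N m by the wrist reading; in the last picture the brick and the rest look undisturbed, and the job was handed in at about 24 s.

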